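# Tip the carving blanks into the drying box

## Task

Slide the cover of the wooden drying box fully open by its red grip and leave it open, then pick up the plywood tray by its handle and tip it so that all three wooden blanks slide off its open front into the box. Set the empty tray back down flat on the blue mat, roughly centred and let go; do not handle the blanks with the gripper, and leave the other things on the bench where they are.

Things in the scene. Friction and masses are not known exactly. Their poses are not given: they have to be found in the camera images.
- drybox: Fixed wooden drying box, 206 (x) x 166 (y) x 90 mm high, walls 8 mm, open-topped well inside 190 (x) x 150 (y) mm. Origin: centre of its underside, on the bench; z up. Two runners at rim height carry the cover out beyond the box's -y side, to y = -248 mm. Guide strips along the runners reach 8 mm above the rim, at x = +-106 mm.
- drybox_mouth (a point): Centre of the box's mouth, at rim height (90 mm above the bench); axes as the box.
- cover (a joint): Flat sliding cover of the box (204 x 160 x 8 mm plywood, top face 99 mm above the bench). Value in m: 0 = mouth fully covered, 0.155 = fully open; it grows as the cover slides towards the box's -y. Light friction, about 2 N; it stays where it is left.
- cover_grip (a point): Centre of the top of the cover's red grip: an upright bar in the middle of the cover, 60 mm long along the box's x, 14 mm thick along the box's y, standing 44 mm above the cover (top 143 mm above the bench). Moves with the cover; axes as the box.
- mat: Fixed blue felt mat, 200 x 200 x 3 mm, the tray's place on the bench. Origin: centre of its underside.
- tray: Loose plywood tray, about 0.2 kg, 150 x 150 mm, floor 6 mm thick, low walls (34 mm high) along both sides (+-y) and the rear (-x); the front (+x) edge is open. Origin: centre of its underside; +x points to the open front, z up. At its rear stands a dark upright handle plate: 60 mm wide along y, 12 mm thick along x, centred at x = -69 mm, y = 0, its top 100 mm above the tray's underside.
- tray_grip (a point): Centre of the top edge of the tray's handle plate (tray frame -69, 0, 100 mm); axes as the tray.
- tray_lip (a point): Middle of the tray's open front edge, upper face (tray frame 75, 0, 6 mm); axes as the tray.
- blank_a: Pale wooden blank, loose block 66 x 30 x 24 mm, lying on the tray. Origin: centre of its underside.
- blank_b: Dark wooden blank, 66 x 30 x 24 mm, one end narrower, lying on the tray. Origin: centre of its underside.
- blank_c: Mid-brown wooden blank, 66 x 30 x 25 mm, stepped top, lying on the tray. Origin: centre of its underside.
- tin: Bystander: steel cup, 76 mm across, 80 mm high. Origin: centre of its underside.
- pot: Bystander: dark steel pot, 100 mm across, 95 mm high. Origin: centre of its underside.
- bowl: Bystander: pale carved bowl, 120 mm across, 55 mm high. Origin: centre of its underside.
- jar: Bystander: amber jar, 72 mm across, 100 mm high. Origin: centre of its underside.
- brush: Bystander: bench brush lying along its x. Origin at bench level under its middle.
- mallet: Bystander: wooden mallet, 240 mm long, lying along its x. Origin at bench level.
- gouge: Bystander: gouge with wooden handle, 200 mm long, lying along its x. Origin at bench level.
There are look-alikes about, which are no part of the job. What is shaped like the blank_a but green or orange is not meant.

How it is judged (in metres and radians):
On the way, in this order (a step that is already met when the one before it is completed fails the run):
1. the box's cover is slid open (at least 140 mm) (value of joint cover above 0.14 m), for 0.2 s.
2. all three blanks are inside the open box (x of blank_a in the frame of drybox between -0.095 and 0.095 m and y of blank_a in the frame of drybox between -0.075 and 0.075 m and z of blank_a in the frame of drybox between -0.01 and 0.085 m and x of blank_b in the frame of drybox between -0.095 and 0.095 m and y of blank_b in the frame of drybox between -0.075 and 0.075 m and z of blank_b in the frame of drybox between -0.01 and 0.085 m and x of blank_c in the frame of drybox between -0.095 and 0.095 m and y of blank_c in the frame of drybox between -0.075 and 0.075 m and z of blank_c in the frame of drybox between -0.01 and 0.085 m and value of joint cover above 0.125 m), for 0.3 s.
At the end, for the whole second after the job is handed in: All three blanks lie at rest inside the box (below its rim), the cover is still open by more than 125 mm, and the tray stands flat (within 4.5 degrees), at rest and released on the blue mat, its centre within 50 mm of the mat's (all of step 2 and linear speed of each of blank_a, blank_b, blank_c below 0.03 m/s and horizontal distance between tray and mat below 0.05 m and height (world z) of tray below 0.01 m and angle between tray's own z axis and vertical below 0.08 rad and linear speed of tray below 0.02 m/s); the robot touches nothing.
It fails at once if a gripper finger presses on a blank (over 1 N) (contact force between the fingers and blank_a above 1 N or contact force between the fingers and blank_b above 1 N or contact force between the fingers and blank_c above 1 N).
It fails at once if a bystander is moved by more than 30 mm (distance of any of tin, pot, bowl, jar, brush, mallet, gouge from where it was at the start of the episode above 0.03 m).
It also fails if it takes over 67 s, if anything falls off the work surface, if the arm or the gripper's body presses on something with over 40 N, if the wrist force passes 120 N, or if a joint passes its speed limit or range.

## Robot

A 7-joint arm with a two-finger parallel gripper is mounted at the origin on the work surface. World frame = base frame: x ahead of the robot, y to its left, z up, the work surface at z = 0. Lengths are in mm, angles in rad, forces in N, time in s.
With the tool pointing down it reaches from about 400 to 875 mm from the base axis. Payload 4.4 kg.
Tool frame: the origin (TCP) lies between the finger pads; the fingertips stand 17 mm ahead of it and the grasp point (between the pads) lies 2 mm behind it; z points along the fingers, y is the line along which they close (so a half turn about z gives the same grasp; the last joint's range is limited). The gripper opens to 85 mm and grips with 20 to 120 N. Pads are 22 mm wide; open, the fingers measure 114 mm over their backs; the gripper's body (76 mm by 85 mm) begins 54 mm behind the grasp point. The pads swing forward as they close: fully open they stand 13 mm farther back than shut.
Start: joints at [1.141, 0.628, 0.038, 1.517, -0.027, 0.996, -0.02], TCP at [231.316, -607.462, 248.313] pointing down, gripper open.
Joint ranges: [-3.06, 3.06], [-0.37, 2.12], [-1.25, 1.32], [0.18, 2.47], [-1.1, 4.24], [0.23, 1.98], [-2.94, 2.94]. Speed limits (rad/s): [2.57, 2.57, 3.14, 3.14, 3.14, 3.14, 3.14].

## Interface

Orientations are given as [roll, pitch, yaw] about the fixed x, y, z axes, in that order (R = Rz(yaw) Ry(pitch) Rx(roll)).
In Python, from cell import sensors, get_image, ctrl gives the robot as it stands.
- The arm moves only by the tool send_rows, never from a script. Its argument "series" is a list of rows, each a list of 3 entries, a list of its own where there are three numbers: the finger opening in mm, from 0 to 85.4, then the shift along the world's x, y, z in units of 60 mm (1.0 is 60 mm), then the turn, a rotation vector about the world's x, y, z in units of 5 degrees (1.0 is 5 degrees). A call has 1 to 8 rows; each row shifts and turns the commanded pose from where the row before left it; what a row does not reach is not made up. A row lasts 1/8 s, in which the tool goes at most 62.5 mm and 10.7 degrees, less where a joint would pass 70% of its speed; a pose out of reach is approached as far as the arm can. A call is refused whole if a number of a shift passes 1 or a number of a turn 1, either way. A call with a gripper value outside its range is refused whole. The fingers move at their own pace and stop on an object; the grip force is fixed at half the most. Time passes only in rows, so rows that do not move let the fingers close. It gives the time, the measured TCP pose, the force, the opening and the grip force at its end, in the units of the state.
- sensors.read_state(): the state, without advancing time (a new reading comes with each control period).
- get_image(name): name is "scene" or "top"; returns a dict with "img" (420x560x3 uint8, red, green, blue), "depth" (420x560 float32, mm along the optical axis (not along the pixel's ray), 0 where there is no reading), "vfov" (degrees; the focal length in pixels is half the picture's height over the tangent of half this angle, whatever the lens; pixels are square), "cx", "cy" (the principal point, pixels), "world_to_cam" (4x4, takes a point from world to camera coordinates). Camera axes: x right, y down, z forward; pixel columns grow to the right and rows downward; lengths in mm; the calibration is good to about 2 mm. A picture is of the moment at which its call begins.
- ctrl.finish_job(): hands the job in; it is judged then, once.
The state is a dict: "clock": time; "qpos": joint angles; "qd": joint speeds; "tau": joint torques, N m; "eef_pos": TCP position; "tool_rot": TCP orientation; "force": force on the tool from outside, world axes, zero at the start; "torque": the same for the moment, N m; "width": finger opening in mm; "gripper_force": force on a finger pad.
Only numpy, scipy, OpenCV 4.12 (cv2) and the standard library are available. Lean on these libraries where they do the work, as an engineer would, in place of code of your own. Each camera call takes 0.05 s, during which the arm holds its last target. There are 200 camera calls.

## Working session

There is one attempt and no reset: what is moved stays moved. The work goes in short steps, Python scripts to look and compute and a tool call to move; the robot and the scene stay as the last step left them, time stands still between calls to the robot, and variables do not carry over. Pictures are saved under pics/ and viewed, at most 10 in all, crops included, and the job is handed in when it is done.

Besides the shell and the picture viewer there is one more tool, called after ">>>" as name([rows], argument=value, ...), one row to a line, values as JSON. send_rows: Moves the arm, as the interface text tells. Its arguments: {"type":"object","properties":{"series":{"type":"array"}},"required":["series"]}

```bash
mkdir -p pics; cat > h.py <<'E'
import numpy as np, cv2
from cell import sensors, get_image, ctrl
def shot(n,f):
    d=get_image(n); cv2.imwrite('pics/'+f+'.png',cv2.cvtColor(d['img'],cv2.COLOR_RGB2BGR)); np.savez('/tmp/'+f+'.npz',**d); return d
def cloud(d):
    h,w=d['depth'].shape; f=h/2/np.tan(np.radians(d['vfov'])/2); z=d['depth']
    u,v=np.meshgrid(np.arange(w),np.arange(h))
    P=np.stack([(u-d['cx'])/f*z,(v-d['cy'])/f*z,z],-1)
    T=np.linalg.inv(d['world_to_cam']); W=P@T[:3,:3].T+T[:3,3]; W[z==0]=np.nan
    return W
E
python3 - <<'E'
from h import *
for n in('top','scene'):
    d=shot(n,n+'0'); print(d['vfov'],d['cx'],d['cy'],np.linalg.inv(d['world_to_cam']).round(2))
print(sensors.read_state())
E
```

```text
54.82800404425965 276.4505915457937 210.85300569424444 [[ 1.20000e-01 -9.70000e-01  2.10000e-01  2.82260e+02]
 [-9.90000e-01 -1.20000e-01  2.00000e-02 -2.87000e+01]
 [ 0.00000e+00 -2.10000e-01 -9.80000e-01  1.29051e+03]
 [ 0.00000e+00  0.00000e+00  0.00000e+00  1.00000e+00]]
46.9653294007947 281.5515535998756 212.85594128015697 [[-7.70000e-01  4.80000e-01 -4.20000e-01  1.11946e+03]
 [ 6.40000e-01  5.60000e-01 -5.30000e-01  7.23130e+02]
 [-2.00000e-02 -6.80000e-01 -7.40000e-01  1.13067e+03]
 [ 0.00000e+00  0.00000e+00  0.00000e+00  1.00000e+00]]
{'clock': 0.1, 'qpos': array([ 1.14118225,  0.62928598,  0.03844586,  1.51825786, -0.02701005,
        0.99629766, -0.0200355 ]), 'qd': array([-0.00116888, -0.00243453,  0.00063591, -0.00439621, -0.00069743,
        0.00037538, -0.00105938]), 'tau': array([ 3.35063152e-03, -5.64528680e+01,  1.23046372e+00, -1.93974084e+01,
        1.12416645e-02,  5.34280800e-03, -5.52901486e-05]), 'eef_pos': array([ 231.13988247, -606.9499707 ,  247.46331764]), 'tool_rot': array([-3.13986173e+00,  1.12935991e-05,  3.63772456e-01]), 'force': array([ 0.80022339, -0.11150373, -0.56463347]), 'torque': array([ 0.02351955,  0.04185872, -0.00792927]), 'gripper_force': 0.0, 'width': 85.23434142298635}
```

View pics/top0.png

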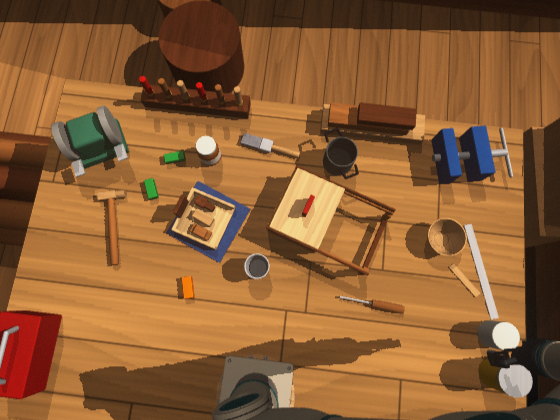

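View pics/scene0.png

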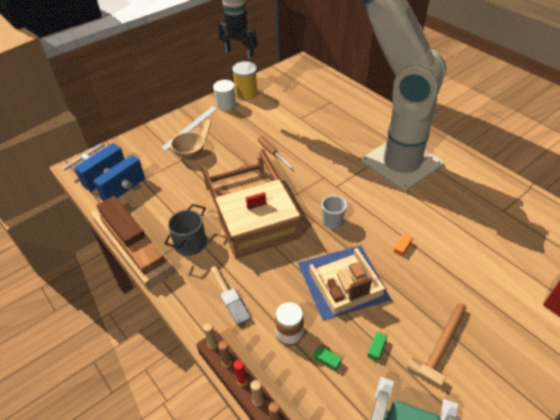

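The top view shows the cover's red grip at (308,205), the box under it with runners to the right, the tray with three blanks on the mat at (205,217), and its dark handle near (181,204). Possible confusions: for the grip, the red chisel handles on the rack (145,85) and (200,90), and the red toolbox (25,350). For the blanks, the green blocks (173,157), (150,189) and the orange block (187,288). I choose the red bar on the cover and the tray on the blue mat.

```bash
python3 - <<'E'
from h import *
for n in('top0','scene0'):
    d=np.load(f'/tmp/{n}.npz'); W=cloud(d); hsv=cv2.cvtColor(d['img'],cv2.COLOR_RGB2HSV).astype(int); z=W[...,2]
    H,S,V=hsv[...,0],hsv[...,1],hsv[...,2]
    near=(W[...,0]>200)&(W[...,0]<800)
    def rect(m,name):
        m=m.astype(np.uint8); k,l,s,c=cv2.connectedComponentsWithStats(m); i=1+np.argmax(s[1:,4]); q=l==i
        P=W[q]; r=cv2.minAreaRect(P[:,:2].astype(np.float32)); print(n,name,s[i],'z',np.percentile(P[:,2],[5,50,95]).round(1),'rect',np.round(r[0],1),np.round(r[1],1),round(r[2],1))
        return q
    rect(((H<6)|(H>174))&(S>150)&(z>125)&(z<155)&near,'grip')
    rect((z>95)&(z<104)&near&(np.abs(W[...,1]+130)<150)&(V>120),'cover')
    rect((H>100)&(H<130)&(S>80)&(z<15)&near&(W[...,1]>0),'mat')
    t=near&(W[...,1]>20)&(W[...,1]<280)
    rect(t&(z>90)&(z<108),'handle')
    rect(t&(z>28)&(z<110),'walls')
a=cv2.imread('pics/top0.png')[165:275,160:400]; cv2.imwrite('pics/c1.png',cv2.resize(a,None,fx=3.3,fy=3.3,interpolation=cv2.INTER_CUBIC))
b=cv2.imread('pics/scene0.png')[150:330,170:410]; cv2.imwrite('pics/c2.png',cv2.resize(b,None,fx=3.3,fy=3.3,interpolation=cv2.INTER_CUBIC))
E
```

```text
top0 grip [303 195  11  19  86] z [138.7 143.8 147.3] rect [564.2 -89.2] [12.9 56.2] 71.9
top0 cover [ 269  167   80   83 3229] z [ 95.8  98.7 102.3] rect [567.  -93.4] [168.4 215.8] 71.3
top0 mat [186 182  64  80 949] z [-1.8  2.5  6.7] rect [504.6 219.8] [197.6 196.3] 68.5
top0 handle [196 136  20  19 313] z [ 94.9 100.1 104.3] rect [726.4 246.8] [60.8 60.2] 14.3
top0 walls [196 136  25  28 516] z [ 41.7  97.2 103.7] rect [723.3 244.2] [66.9 66.8] 3.0
scene0 grip [247 193  18  12 119] z [127.1 139.8 147.4] rect [567.  -85.3] [14.6 54.8] 78.3
scene0 cover [ 211  149   90   88 2543] z [ 96.9 100.7 103.5] rect [ 540.6 -160.4] [319.5 218.1] 71.1
scene0 mat [300 249  53  70 698] z [1.3 4.8 8.6] rect [518.5 216.9] [195.4 168.7] 68.4
scene0 handle [276 302  26  25 508] z [ 94.8 101.4 104.8] rect [725.9 248.1] [61.5 62.1] 73.6
scene0 walls [275 302  29  40 840] z [ 40.6  99.  104.1] rect [728.7 248.7] [67.6 64.2] 4.5
```

View pics/c1.png

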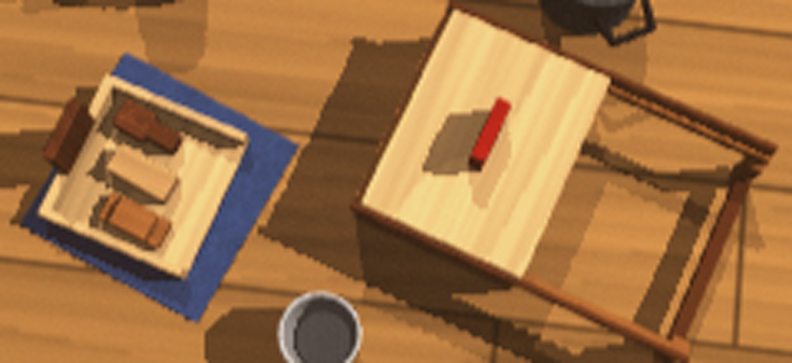

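View pics/c2.png

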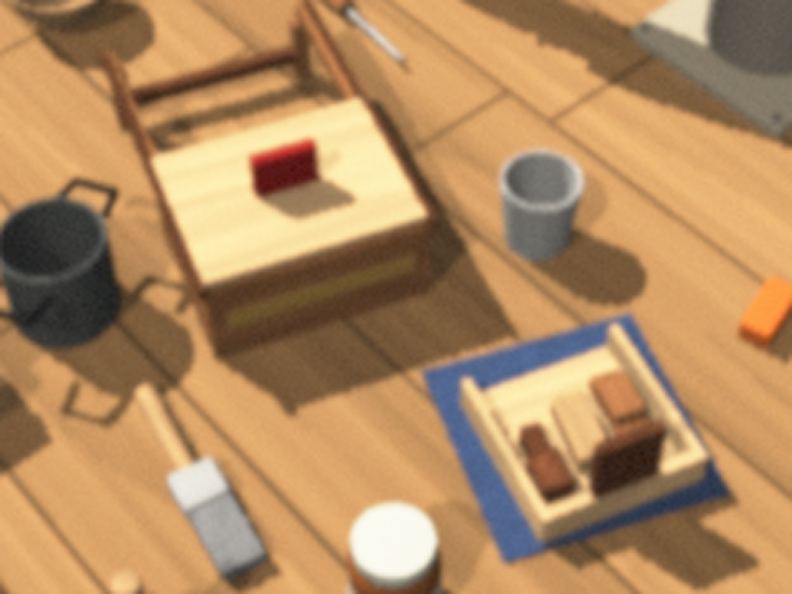

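Both crops confirm the choice: the red bar is on the box cover (crop 1 at (490,135)), with runners toward image right. The dark handle (68,135) is at the tray's rear and the open front faces the box. All three blanks, dark, pale and mid-brown, are on the tray.

```bash
cat >> h.py <<'E'
def measure(n,d):
    W=cloud(d); hsv=cv2.cvtColor(d['img'],cv2.COLOR_RGB2HSV).astype(int); z=W[...,2]; V=hsv[...,2]; S=hsv[...,1]; H=hsv[...,0]
    t=(np.hypot(W[...,0]-512,W[...,1]-222)<135)
    for name,m in dict(handle=t&(z>92)&(z<106),walls=t&(z>31)&(z<38)&(V>130),trayall=t&(z>15)&(z<40)).items():
        k,l,s,c=cv2.connectedComponentsWithStats(m.astype(np.uint8)); 
        q=m if name!='handle' else l==1+np.argmax(s[1:,4])
        P=W[q]; r=cv2.minAreaRect(P[:,:2].astype(np.float32)); print(n,name,q.sum(),'zmed',np.median(P[:,2]).round(1),'rect',np.round(r[0],1),np.round(r[1],1),round(r[2],1),'mean',P[:,:2].mean(0).round(1))
E
python3 - <<'E'
from h import *
for n in('top0','scene0'):
    d=dict(np.load(f'/tmp/{n}.npz')); measure(n,d); W=cloud(d)
    pts={'top0':[('mat',(198,185)),('matR',(249,209)),('matB',(220,259)),('cA',(207,182)),('dark blank',(203,201)),('rackrail',(335,187)),('corner cover TL',(297,169)),('TR',(343,189)),('BR',(317,248)),('BL',(271,228))],
     'scene0':[('cL',(219,207)),]}[n]
    for k,(u,v) in pts: print(k,np.nanmedian(W[v-1:v+2,u-1:u+2].reshape(-1,3),0).round(1))
    # blank tops in tray frame guess
    m=(W[...,2]>26)&(W[...,2]<36)&(np.hypot(W[...,0]-512,W[...,1]-222)<110)
    a=np.radians(-111.5); c=np.array([505,215]); 
    r=(W[m][:,:2]-c)@np.array([[np.cos(a),-np.sin(a)],[np.sin(a),np.cos(a)]])
    print(n,np.histogram(r[np.abs(r[:,1])<62][:,0],bins=np.arange(-90,91,10)))
E
```

```text
top0 handle 91 zmed 101.6 rect [528.4 297.2] [14.5 59.8] 74.9 mean [528.3 297. ]
top0 walls 467 zmed 34.5 rect [509.5 232.2] [150.4 150.3] 73.3 mean [503.9 242.3]
top0 trayall 1000 zmed 33.1 rect [509.5 231.9] [151.2 150.5] 73.3 mean [511.9 240.5]
mat [618.7 272.    3.2]
matR [559.4  93.4   1.5]
matB [386.8 162.8   2.3]
cA [ 6.337e+02  2.443e+02 -3.000e-01]
dark blank [560.3 240.9  31.4]
rackrail [ 638.6 -167.3   97.5]
corner cover TL [681.7 -45.6  97.2]
TR [ 634.7 -192.    98.5]
BR [ 445.9 -131.1   97.1]
BL [488.7  11.4  97.1]
top0 (array([33, 10, 29, 34, 50, 53, 63, 66, 55, 52, 24, 10,  0,  0,  0,  0,  0,
        0]), array([-90, -80, -70, -60, -50, -40, -30, -20, -10,   0,  10,  20,  30,
        40,  50,  60,  70,  80,  90]))
scene0 handle 127 zmed 102.6 rect [529.  298.8] [14.5 58. ] 74.2 mean [530.6 299.7]
scene0 walls 674 zmed 35.1 rect [507.4 231.5] [153.9 153.3] 73.4 mean [512.7 242.5]
scene0 trayall 1491 zmed 33.4 rect [507.5 232.6] [155.  153.5] 73.8 mean [515.7 247.4]
cL [ 649.9 -159.3  100.1]
scene0 (array([27, 14, 31, 35, 46, 53, 75, 75, 52, 46, 21, 12,  0,  0,  0,  0,  0,
        0]), array([-90, -80, -70, -60, -50, -40, -30, -20, -10,   0,  10,  20,  30,
        40,  50,  60,  70,  80,  90]))
```

>>> send_rows([
  [85, [0, 0.3, 0.8], [0, 0, -1]],
  [85, [0.5, 0.8, 0.2], [0, 0, -1]],
  [85, [0.5, 0.85, 0], [0, 0, -1]],
  [85, [0.5, 0.85, 0], [0, 0, -1]],
  [85, [0.5, 0.85, 0], [0, 0, -1]],
  [85, [0.5, 0.85, 0], [0, 0, -1]],
  [85, [0.5, 0.85, 0], [0, 0, -1]],
  [85, [0.5, 0.85, 0], [0, 0, -1]],
])

```text
clock: 1.1
eef_pos: [441.9, -233.7, 308.2]
tool_rot: [3.142, 0.0, -0.337]
force: [0.9, -1.3, -0.9]
width: 84.9
gripper_force: 0.0
```

Handle and tray agree in both views: tray centre (509,232), front direction -106.7°, mat centre (504,220), grip (565,-88), box yaw ≈ -18.3°. Next I grasp the grip.

>>> send_rows([
  [85, [0.7, 0.7, -0.1], [0, 0, 0.2]],
  [85, [0.7, 0.7, -0.3], [0, 0, 0]],
  [85, [0.65, 0.7, -0.4], [0, 0, 0]],
  [85, [0, 0.3, -0.8], [0, 0, 0]],
  [85, [0, 0, -0.8], [0, 0, 0]],
  [85, [0, 0, -0.65], [0, 0, 0]],
  [10, [0, 0, 0], [0, 0, 0]],
  [0, [0, 0, 0], [0, 0, 0]],
])

```text
clock: 2.1
eef_pos: [565.2, -91.7, 126.5]
tool_rot: [-3.141, -0.002, -0.317]
force: [0.0, 0.0, -0.1]
width: 51.0
gripper_force: 0.0
```

>>> send_rows([
  [0, [0, 0, 0], [0, 0, 0]],
  [0, [0, 0, 0], [0, 0, 0]],
])

```text
clock: 2.35
eef_pos: [565.4, -91.5, 127.0]
tool_rot: [-3.141, -0.003, -0.317]
force: [-3.2, -0.2, 9.8]
width: 13.6
gripper_force: 58.2
```

>>> send_rows([
  [0, [-0.08, -0.24, 0], [0, 0, 0]],
  [0, [-0.13, -0.4, 0], [0, 0, 0]],
  [0, [-0.13, -0.4, 0], [0, 0, 0]],
  [0, [-0.13, -0.4, 0], [0, 0, 0]],
  [0, [-0.13, -0.4, 0], [0, 0, 0]],
  [0, [-0.13, -0.4, 0], [0, 0, 0]],
  [0, [-0.07, -0.2, 0], [0, 0, 0]],
  [0, [0, 0, 0], [0, 0, 0]],
])

```text
clock: 3.35
eef_pos: [518.3, -233.1, 127.0]
tool_rot: [-3.135, -0.001, -0.315]
force: [0.0, 11.3, 9.0]
width: 13.1
gripper_force: 60.8
```

>>> send_rows([
  [0, [-0.03, -0.08, 0], [0, 0, 0]],
  [0, [0, 0, 0], [0, 0, 0]],
])

```text
clock: 3.6
eef_pos: [518.2, -233.2, 127.0]
tool_rot: [-3.13, -0.001, -0.312]
force: [3.8, 21.6, 10.1]
width: 13.4
gripper_force: 61.7
```

>>> send_rows([
  [85, [0.04, 0.14, 0], [0, 0, 0]],
  [85, [0, 0, 0], [0, 0, 0]],
  [85, [0, 0, 0], [0, 0, 0]],
  [85, [0, 0, 0.5], [0, 0, 0]],
  [85, [0, 0, 0.9], [0, 0, 0.2]],
  [85, [0, 0.5, 0.5], [0, 0, 0]],
  [85, [0, 0.9, 0], [0, 0, 0]],
  [85, [0, 0.9, 0], [0, 0, 0]],
])

```text
clock: 4.6
eef_pos: [517.0, -96.3, 239.9]
tool_rot: [3.141, -0.002, -0.302]
force: [1.2, 0.1, 0.2]
width: 84.9
gripper_force: 0.0
```

```bash
python3 - <<'E'
from h import *
print(sensors.read_state())
d=shot('scene','s1'); W=cloud(d); hsv=cv2.cvtColor(d['img'],cv2.COLOR_RGB2HSV).astype(int); H,S=hsv[...,0],hsv[...,1]
m=((H<6)|(H>174))&(S>150)&(W[...,2]>125)&(W[...,2]<155)&(W[...,0]<800)&(W[...,0]>200)&(np.abs(W[...,1])<350); print(m.sum(),np.median(W[m],0))
E
```

```text
{'clock': 4.6, 'qpos': array([ 0.09043266,  0.46121464,  0.05757033,  1.87490096, -0.03472347,
        0.80478417, -1.70722403]), 'qd': array([-0.80422585, -0.12258337, -0.02781001,  0.2560452 ,  0.01773293,
       -0.12881525, -0.8080924 ]), 'tau': array([  5.47235101, -45.42257309,   1.95300266, -16.5759176 ,
         0.10572672,   0.3040857 ,   0.86556969]), 'eef_pos': array([516.95551595, -96.30422813, 239.93952691]), 'tool_rot': array([ 3.14127712e+00, -1.72670354e-03, -3.02462106e-01]), 'force': array([1.1579838 , 0.05699222, 0.22212478]), 'torque': array([ 0.02797515, -0.06938353, -0.04638727]), 'gripper_force': 0.0, 'width': 84.90592050468335}
109 [ 520.96650217 -226.92677342  137.66957786]
```

View pics/s1.png

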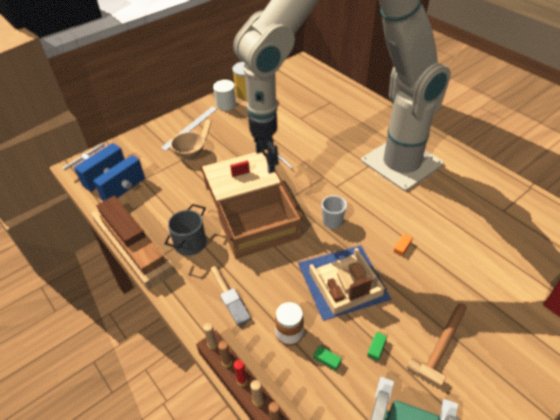

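The cover is open: the grip moved 149 mm up to the end stop, and the scene view shows the grip at (240,168) and the mouth open at (258,215). Next, an empty tilt rehearsal at the pour spot to check reach.

>>> send_rows([
  [85, [0.7, 0.7, 0.3], [0, 0, 0]],
  [85, [0.6, 0.7, 0.1], [0.95, -0.28, 0]],
  [85, [0, 0, 0], [0.95, -0.28, 0]],
  [85, [0, 0, 0], [0.95, -0.28, 0]],
  [85, [0, 0, 0], [0.95, -0.28, 0]],
  [85, [0, 0, 0], [0.95, -0.28, 0]],
  [85, [0, 0, 0], [0.95, -0.28, 0]],
  [85, [0, 0, 0], [0.95, -0.28, 0]],
])

```text
clock: 5.65
eef_pos: [594.9, -14.1, 263.2]
tool_rot: [-2.535, 0.007, -0.299]
force: [-0.2, 0.2, -1.1]
width: 84.9
gripper_force: 0.0
```

>>> send_rows([
  [85, [0, 0, 0], [0.95, -0.28, 0]],
  [85, [0, 0, 0], [0.95, -0.28, 0]],
  [85, [0, 0, 0], [0.95, -0.28, 0]],
  [85, [0, 0, 0], [0, 0, 0]],
])

```text
clock: 6.15
eef_pos: [594.4, -15.6, 261.3]
tool_rot: [-2.279, 0.013, -0.3]
force: [-0.5, -0.1, 0.1]
width: 85.1
gripper_force: 0.0
```

```bash
python3 - <<'E'
from h import *
s=sensors.read_state(); print(s['qpos'].round(2),s['eef_pos'].round(1),s['tool_rot'].round(3))
from scipy.spatial.transform import Rotation as R
print(R.from_euler('xyz',s['tool_rot']).as_matrix().round(3))
E
```

```text
[ 0.69  0.7  -0.45  1.8  -0.77  0.9  -0.99] [594.4 -15.6 261.3] [-2.279  0.013 -0.3  ]
[[ 0.955 -0.201  0.217]
 [-0.296 -0.618  0.728]
 [-0.013 -0.76  -0.65 ]]
```

>>> send_rows([
  [85, [-0.1, 0.5, 0], [-0.95, 0.28, 0]],
  [85, [-0.1, 0.5, 0], [-0.95, 0.28, 0]],
  [85, [-0.1, 0.5, 0], [-0.95, 0.28, 0]],
  [85, [-0.1, 0.5, 0], [-0.95, 0.28, 0]],
  [85, [-0.1, 0.5, 0], [-0.95, 0.28, 0]],
  [85, [-0.1, 0.5, 0], [-0.95, 0.28, 0]],
  [85, [-0.1, 0.5, 0], [-0.95, 0.28, 0]],
  [85, [-0.1, 0.5, 0], [-0.95, 0.28, 0]],
])

```text
clock: 7.15
eef_pos: [547.0, 229.1, 264.9]
tool_rot: [-2.971, -0.001, -0.299]
force: [0.7, 0.1, -0.3]
width: 85.0
gripper_force: 0.0
```

>>> send_rows([
  [85, [-0.1, 0.6, 0], [-0.95, 0.28, 0]],
  [85, [-0.1, 0.6, 0], [-0.95, 0.28, 0]],
  [85, [0, 0, 0], [0, 0, 0.1]],
  [85, [0, 0, 0], [0, 0, 0]],
])

```text
clock: 7.65
eef_pos: [534.8, 299.8, 263.9]
tool_rot: [3.141, -0.002, -0.29]
force: [-0.3, -1.3, -0.2]
width: 85.0
gripper_force: 0.0
```

```bash
python3 - <<'E'
from h import *
s=sensors.read_state(); print(s['qpos'].round(2),s['eef_pos'].round(1),s['tool_rot'].round(3))
d=shot('top','top1'); W=cloud(d); hsv=cv2.cvtColor(d['img'],cv2.COLOR_RGB2HSV).astype(int)
a=np.radians(-18.3); ex=np.array([np.cos(a),np.sin(a)]); ey=np.array([-np.sin(a),np.cos(a)])
X=W[...,:2]-np.array([565,-90]); bx=X@ex; by=X@ey; z=W[...,2]
# well floor extents, rim
f=(z<60)&(z>-5)&(np.abs(bx)<90)&(np.abs(by)<70); print('well',f.sum(),np.median(z[f]))
for lo,hi in((-90,-50),(-30,30),(50,90)):
    m=(bx>lo)&(bx<hi)&(by>40)&(by<130)&(z>80)&(z<97); print('+y wall by',np.percentile(by[m],[5,50,95]).round(1),m.sum())
    m=(bx>lo)&(bx<hi)&(by<-30)&(by>-140)&(z>94)&(z<104); print('cover edge',np.percentile(by[m],[99]).round(1),m.sum())
for s_ in(1,-1):
    m=(by>-40)&(by<60)&(s_*bx>80)&(s_*bx<130)&(z>85)&(z<104); print('x wall',s_,np.percentile(bx[m],[5,50,95]).round(1),m.sum())
m=(W[...,2]>31)&(W[...,2]<38)
measure('top1',d)
E
```

```text
[-0.61  0.56  0.09  1.61 -0.05  0.97 -2.37] [534.8 299.8 263.9] [ 3.141e+00 -2.000e-03 -2.900e-01]
well 2235 7.987116974381479
+y wall by [80.7 84.4 87.6] 36
cover edge [-70.2] 302
+y wall by [80.5 83.9 88.1] 55
cover edge [-70.2] 452
+y wall by [80.4 84.3 88.2] 39
cover edge [-70.4] 290
x wall 1 [ 95.9 103.3 109.1] 180
x wall -1 [-108.  -102.6  -94.9] 157
top1 handle 84 zmed 101.8 rect [528.3 298.3] [13.8 58.4] 73.1 mean [525.6 297.7]
top1 walls 461 zmed 34.8 rect [509.4 231.9] [150.7 150.2] 73.5 mean [500.7 241.7]
top1 trayall 996 zmed 32.8 rect [509.4 231.8] [150.7 150.3] 73.5 mean [511.8 242. ]
```

Box centre refined to (567,-85), with the cover fully clear of the well. Next I descend on the handle at (528.5,298).

>>> send_rows([
  [85, [-0.1, -0.03, -0.7], [0, 0, 0]],
  [85, [0, 0, -0.9], [0, 0, 0]],
  [85, [0, 0, -0.8], [0, 0, 0]],
  [85, [0, 0, -0.65], [0, 0, 0]],
  [40, [0, 0, 0], [0, 0, 0]],
  [0, [0, 0, 0], [0, 0, 0]],
  [0, [0, 0, 0], [0, 0, 0]],
  [0, [0, 0, 0], [0, 0, 0]],
])

```text
clock: 8.7
eef_pos: [529.7, 298.2, 81.9]
tool_rot: [-3.14, -0.002, -0.291]
force: [0.6, 1.2, 3.8]
width: 11.4
gripper_force: 6.5
```

>>> send_rows([
  [0, [0, 0, 0], [0, 0, 0]],
  [0, [0, 0, 0], [0, 0, 0]],
])

```text
clock: 8.95
eef_pos: [529.7, 298.1, 82.0]
tool_rot: [-3.14, -0.002, -0.291]
force: [-0.4, -2.0, 8.1]
width: 11.2
gripper_force: 60.0
```

>>> send_rows([
  [0, [0, 0, 0.15], [0, 0, 0]],
  [0, [0, 0, 0.4], [0, 0, 0]],
  [0, [0, 0, 0.5], [0, 0, 0]],
  [0, [0, 0, 0.5], [0, 0, 0]],
  [0, [0, 0, 0.4], [0, 0, 0]],
  [0, [0, 0, 0.2], [0, 0, 0]],
  [0, [0, 0, 0], [0, 0, 0]],
])

```text
clock: 9.82
eef_pos: [529.0, 298.2, 209.8]
tool_rot: [-3.141, -0.001, -0.291]
force: [-0.6, 0.7, -3.7]
width: 11.5
gripper_force: 58.8
```

>>> send_rows([
  [0, [0.05, -0.12, 0], [0, 0, -0.1]],
  [0, [0.15, -0.3, 0], [0, 0, -0.1]],
  [0, [0.2, -0.5, 0], [0, 0, -0.1]],
  [0, [0.25, -0.6, 0], [0, 0, 0]],
  [0, [0.25, -0.6, 0], [0, 0, 0]],
  [0, [0.25, -0.55, 0], [0, 0, 0]],
  [0, [0.2, -0.4, 0], [0, 0, 0]],
  [0, [0.15, -0.3, 0], [0, 0, 0]],
])

```text
clock: 10.82
eef_pos: [619.3, 92.1, 208.6]
tool_rot: [3.14, 0.001, -0.32]
force: [0.8, 0.0, -3.2]
width: 11.3
gripper_force: 58.8
```

>>> send_rows([
  [0, [0.05, -0.15, -0.05], [0, 0, 0]],
  [0, [0, -0.05, -0.1], [0, 0, 0]],
  [0, [0, 0, -0.1], [0, 0, 0]],
  [0, [0, 0, 0], [0, 0, 0]],
])

```text
clock: 11.32
eef_pos: [621.0, 85.0, 193.4]
tool_rot: [3.141, 0.002, -0.315]
force: [-0.7, -0.1, -3.1]
width: 11.5
gripper_force: 58.7
```

```bash
python3 - <<'E'
from h import *
s=sensors.read_state(); print(s['eef_pos'].round(1),s['tool_rot'].round(3))
d=shot('scene','s2'); shot('top','top2')
b=cv2.imread('pics/s2.png')[100:340,140:460]; c=cv2.imread('pics/top2.png')[100:340,160:480]
cv2.imwrite('pics/s2c.png',cv2.resize(np.hstack([b,c]),(800,300)))
E
```

```text
[621.   85.  193.4] [ 3.141e+00  2.000e-03 -3.150e-01]
```

View pics/s2c.png

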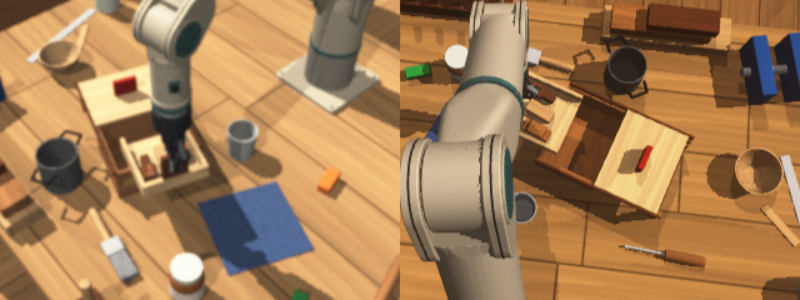

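The tray holds all three blanks, with its lip over the box mouth (right half, about (575,130)). Next I tip it about the lip.

>>> send_rows([
  [0, [-0.04, -0.11, 0.2], [0.95, -0.31, 0]],
  [0, [-0.04, -0.12, 0.19], [0.95, -0.31, 0]],
  [0, [-0.05, -0.14, 0.18], [0.95, -0.31, 0]],
  [0, [0, 0, 0], [0, 0, 0]],
  [0, [-0.05, -0.16, 0.17], [0.95, -0.31, 0]],
  [0, [0, 0, 0], [0, 0, 0]],
  [0, [-0.05, -0.17, 0.15], [0.95, -0.31, 0]],
  [0, [0, 0, 0], [0, 0, 0]],
])

```text
clock: 12.42
eef_pos: [608.4, 40.4, 247.2]
tool_rot: [-2.708, 0.001, -0.319]
force: [0.7, -1.2, -1.9]
width: 11.5
gripper_force: 60.1
```

>>> send_rows([
  [0, [-0.06, -0.18, 0.14], [0.95, -0.31, 0]],
  [0, [0, 0, 0], [0, 0, 0]],
  [0, [0, 0, 0], [0, 0, 0]],
  [0, [-0.06, -0.19, 0.12], [0.95, -0.31, 0]],
  [0, [0, 0, 0], [0, 0, 0]],
  [0, [0, 0, 0], [0, 0, 0]],
  [0, [0, 0, 0], [0, 0, 0]],
  [0, [0, 0, 0], [0, 0, 0]],
])

```text
clock: 13.42
eef_pos: [601.0, 20.7, 263.5]
tool_rot: [-2.531, 0.001, -0.315]
force: [0.0, 0.3, -1.7]
width: 11.0
gripper_force: 60.1
```

>>> send_rows([
  [0, [-0.07, -0.2, 0.1], [0.95, -0.31, 0]],
  [0, [0, 0, 0], [0, 0, 0]],
  [0, [-0.07, -0.21, 0.08], [0.95, -0.31, 0]],
  [0, [0, 0, 0], [0, 0, 0]],
  [0, [-0.07, -0.22, 0.06], [0.95, -0.31, 0]],
  [0, [0, 0, 0], [0, 0, 0]],
  [0, [0, 0, 0], [0, 0, 0]],
  [0, [0, 0, 0], [0, 0, 0]],
])

```text
clock: 14.42
eef_pos: [588.5, -16.4, 278.4]
tool_rot: [-2.27, 0.0, -0.314]
force: [0.5, 0.4, -2.1]
width: 11.2
gripper_force: 60.2
```

```bash
python3 - <<'E'
from h import *
s=sensors.read_state(); print(s['eef_pos'].round(1),s['tool_rot'].round(3))
shot('scene','s3'); shot('top','top3')
b=cv2.imread('pics/s3.png')[100:340,140:460]; c=cv2.imread('pics/top3.png')[100:340,160:480]
cv2.imwrite('pics/s3c.png',cv2.resize(np.hstack([b,c]),(800,300)))
E
```

```text
[588.5 -16.4 278.4] [-2.27   0.    -0.314]
```

View pics/s3c.png

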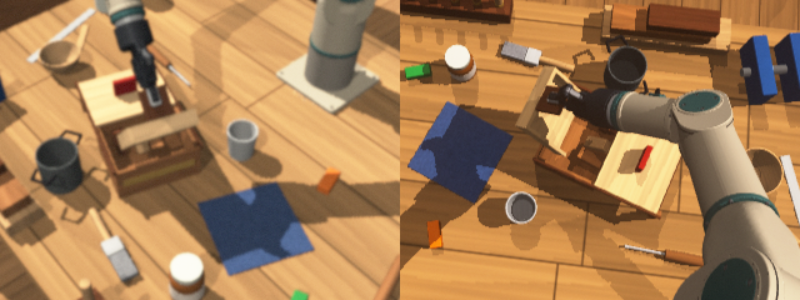

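The tray looks empty (wrist load down by about 1.3 N) and brown blanks show in the well at about (600,150). Next I level the tray while returning to the mat.

>>> send_rows([
  [0, [0, 0.1, 0.2], [-0.95, 0.31, 0]],
  [0, [-0.1, 0.3, 0], [-0.95, 0.31, 0]],
  [0, [-0.1, 0.5, 0], [-0.95, 0.31, 0]],
  [0, [-0.1, 0.6, 0], [-0.95, 0.31, 0]],
  [0, [-0.1, 0.6, 0], [-0.95, 0.31, 0]],
  [0, [-0.15, 0.6, 0], [-0.95, 0.31, 0]],
  [0, [-0.15, 0.6, 0], [-0.95, 0.31, 0]],
  [0, [-0.15, 0.6, 0], [-0.95, 0.31, 0]],
])

```text
clock: 15.52
eef_pos: [536.3, 217.8, 290.4]
tool_rot: [-2.969, -0.0, -0.316]
force: [0.6, -0.3, -2.9]
width: 11.1
gripper_force: 60.1
```

>>> send_rows([
  [0, [-0.1, 0.6, 0], [-0.95, 0.31, 0]],
  [0, [-0.1, 0.5, 0], [-0.95, 0.31, 0]],
  [0, [0, 0, -0.5], [0, 0, 0]],
  [0, [0, 0, 0], [0, 0, 0]],
  [0, [0, 0, 0], [0, 0, 0]],
])

```text
clock: 16.15
eef_pos: [525.6, 281.3, 260.6]
tool_rot: [-3.141, -0.0, -0.318]
force: [0.5, -0.6, -1.5]
width: 11.3
gripper_force: 60.1
```

```bash
python3 - <<'E'
from h import *
s=sensors.read_state(); print(s['eef_pos'].round(1),s['tool_rot'].round(4))
d=shot('scene','s4'); e=shot('top','top4')
for n,x in(('scene',d),('top',e)):
    W=cloud(x); X=W[...,:2]-np.array([566.6,-85.2]); a=np.radians(-18.3); bx=X@[np.cos(a),np.sin(a)]; by=X@[-np.sin(a),np.cos(a)]
    m=(np.abs(bx)<85)&(np.abs(by)<65); print(n,m.sum(),'max z in well',np.percentile(W[m][:,2],[50,90,99]).round())
b=cv2.imread('pics/s4.png')[100:340,140:460]; c=cv2.imread('pics/top4.png')[140:290,200:400]
cv2.imwrite('pics/s4c.png',np.hstack([cv2.resize(b,(400,300)),cv2.resize(c,(400,300))]))
E
```

```text
[525.6 281.3 260.6] [-3.1411e+00 -5.0000e-04 -3.1820e-01]
scene 1225 max z in well [14. 62. 78.]
top 2017 max z in well [ 9. 46. 75.]
```

View pics/s4c.png

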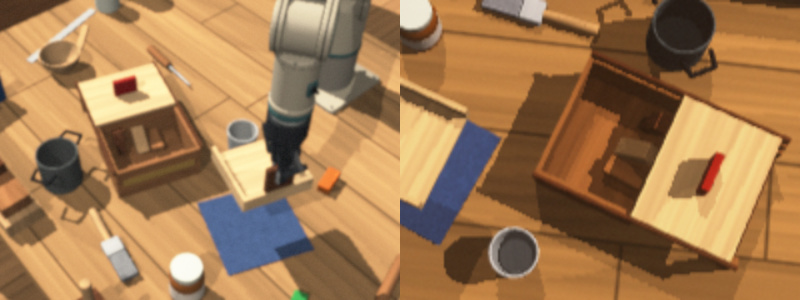

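All three blanks (dark (655,120), pale (635,150), brown (622,172) in the right half) are in the well, all below 80 mm. Next I set the tray down.

>>> send_rows([
  [0, [0, 0.07, -0.5], [0, 0, 0]],
  [0, [0, 0, -0.8], [0, 0, 0]],
  [0, [0, 0, -0.8], [0, 0, 0]],
  [0, [0, 0, -0.5], [0, 0, 0]],
  [0, [0, 0, -0.2], [0, 0, 0]],
  [0, [0, 0, -0.1], [0, 0, 0]],
  [0, [0, 0, -0.05], [0, 0, 0]],
  [0, [0, 0, 0], [0, 0, 0]],
])

```text
clock: 17.25
eef_pos: [525.9, 286.2, 83.6]
tool_rot: [-3.14, -0.001, -0.317]
force: [0.1, -0.2, -2.2]
width: 11.3
gripper_force: 60.1
```

>>> send_rows([
  [0, [0, 0, -0.03], [0, 0, 0]],
  [0, [0, 0, 0], [0, 0, 0]],
  [30, [0, 0, 0], [0, 0, 0]],
  [70, [0, 0, 0], [0, 0, 0]],
  [70, [0, 0, 0], [0, 0, 0]],
  [70, [0, 0, 0.3], [0, 0, 0]],
  [70, [0, 0, 0.7], [0, 0, 0]],
  [70, [0, 0, 0.8], [0, 0, 0]],
])

```text
clock: 18.25
eef_pos: [525.1, 285.8, 190.7]
tool_rot: [3.141, 0.0, -0.317]
force: [0.8, -0.6, -0.7]
width: 69.8
gripper_force: 0.0
```

>>> send_rows([
  [70, [0, 0, 0.9], [0, 0, 0]],
  [70, [-0.6, 0, 0.5], [0, 0, 0]],
  [70, [-0.9, 0, 0], [0, 0, 0]],
  [70, [-0.9, 0, 0], [0, 0, 0]],
  [70, [0, 0, 0], [0, 0, 0]],
  [70, [0, 0, 0], [0, 0, 0]],
])

```text
clock: 19.0
eef_pos: [382.3, 286.3, 274.1]
tool_rot: [-3.14, -0.002, -0.317]
force: [-0.0, -0.9, 0.3]
width: 70.2
gripper_force: 0.0
```

```bash
python3 - <<'E'
from h import *
s=sensors.read_state(); print(s['eef_pos'].round(1),s['width'])
d=shot('scene','s5'); e=shot('top','top5'); measure('s',d); measure('t',e)
b=cv2.imread('pics/s5.png')[100:340,140:460]; c=cv2.imread('pics/top5.png')[150:300,160:360]
cv2.imwrite('pics/s5c.png',np.hstack([cv2.resize(b,(400,300)),cv2.resize(c,(400,300))]))
E
```

```text
[382.3 286.3 274.1] 70.17223318882951
s handle 119 zmed 102.3 rect [524.9 287.9] [14.  62.6] 70.2 mean [527.1 288.8]
s walls 248 zmed 36.0 rect [503.1 222.6] [151.5 152.1] 71.4 mean [508.5 239.2]
s trayall 778 zmed 32.1 rect [502.2 220. ] [158.3 152.3] 71.5 mean [510.5 245.8]
t handle 93 zmed 101.7 rect [524.9 286.7] [13.3 59.4] 70.8 mean [523.  286.3]
t walls 223 zmed 35.7 rect [504.6 222.5] [150.3 150.5] 72.0 mean [511.  235.2]
t trayall 426 zmed 35.0 rect [504.4 221.9] [151.7 150.6] 71.9 mean [513.5 239.1]
```

View pics/s5c.png

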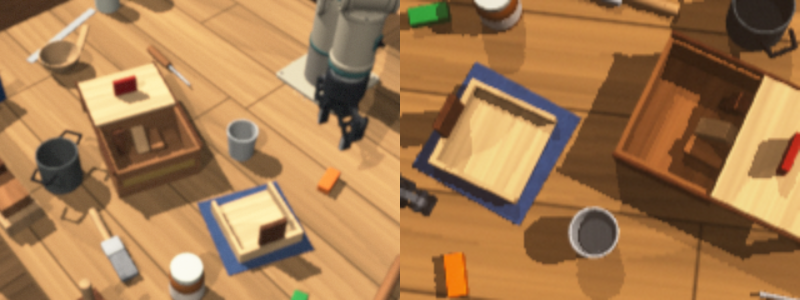

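The tray is empty and centred on the mat (within about 3 mm, seen at (495,140)), the blanks are in the box at (715,135), the cover is open, and the bystanders look unmoved.

```bash
python3 -c "
from cell import ctrl; print(ctrl.finish_job())"
```

```text
the job is handed in; nothing more can be done
None
```

The job is handed in, no verdict returned: the last pictures show the cover open, all three blanks in the box, and the empty tray released flat on the mat within about 3 mm of its centre.

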